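# Clamp a plank offcut under the eccentric lever and hold the cam at full lift

## Task

Lay the short thick offcut of dark plank flat on the cam clamp's plywood base, lengthwise between the rubber pad and the wooden fence, centred and square to the fence; set it down, do not drop it. Then swing the clamp's lever by its upright black grip to the cam's highest lift point, where the lever points straight back from the fence in line with the plunger and the pad presses hardest, and finish while still holding it there, because its spring throws it back when let go. Leave the batten, the can and the caliper where they are.

Things in the scene. Friction and masses are not known exactly. Their poses are not given: they have to be found in the camera images.
- board_centre (a point): centre of the loose offcut of plank, dark wood, a block 100 (its x) by 55 (its y) by 38 mm high (z), 0.11 to 0.22 kg, lying flat on the bench to the right of the clamp; the point is half-way up, its axes are those of the block. Grip it across its 55 mm width.
- board: the same offcut: origin at the centre of its underside, same axes as board_centre
- clamp: cam clamp fixed to the bench: plywood plate 12 mm thick, x -160..95, y +-70 mm in the clamp's frame. Origin at bench height; its x points from the cam along the plunger and pad to the wooden fence, z up. Fence 60 mm wide, top 48 mm above the bench, face at x = 70 mm; released pad face at x = -42 mm: a 112 mm bay, open at the sides and above. Steel cheeks beside the plunger, 36 mm high.
- seat (a point): point fixed to the clamp (same axes): where the board's centre is when it lies in the bay, flat on the plate, its 100 mm length along clamp x, centred and touching the fence: 31 mm above the bench, clamp x = +20 mm, y = 0
- axle (a point): point on the lever's upright axle at the height of the grip's centre, 84 mm above the bench, at clamp x = -105 mm, y = 0
- grip_centre (a point): centre of the upright black grip at the lever's free end, 100 mm from the axle: round, 26 mm in diameter, 52 mm tall, from 56 to 108 mm above the bench. The lever's steel bar (18 mm wide, top at 54 mm) runs below it to the axle. The grip spins freely on its own axis, so it can be held from above without turning the wrist while the lever swings.
- grip: the same grip; origin at the centre of its underside; it turns about its own z
- cam_lever (a joint): lever angle, rad. 0 = released, at its stop, lever about along clamp -y; grows clockwise seen from above; 1.6 = highest lift (pad 18 mm forward), lever along clamp -x, grip straight behind the axle; beyond, the lift falls again, stop at 2.3. A spring turns it back to 0: 0.10 Nm at 0, 0.26 Nm at 1.6 (about 3 N at the grip), plus the pad's push half-way.
- pad: black rubber pressure pad, 50 mm wide, 32 mm high, at the plunger's end, driven by the cam along clamp x towards the fence. It is spring-backed: at the highest lift it presses a seated board with about 12 N.
- batten: bystander: long thin pale wooden strip 30 x 180 x 22 mm lying on the bench; leave it
- can: bystander: closed tin can, 74 mm in diameter, 105 mm high; leave it
- caliper: bystander: steel slide caliper about 200 mm long lying flat; leave it
There are look-alikes about, which are no part of the job. Of the things shaped like the board, the dark wooden one is meant.

How it is judged:
On the way:
1. the board lies flat in the clamp's bay, square and centred, let go by the fingers, with the lever still released (x of board_centre in the frame of seat between -0.016 and 0.004 m and y of board_centre in the frame of seat between -0.015 and 0.015 m and z of board_centre in the frame of seat below 0.004 m and angle between board_centre's own z axis and vertical below 0.08 rad and angle between the x axis of board_centre and the x axis of clamp, either way round below 0.17 rad and contact force between the fingers and board below 0.1 N and value of joint cam_lever below 0.3 rad), for 0.2 s.
At the end, for the whole second after the job is handed in: The fingers hold the lever's grip (over 1 N) with the lever within 0.12 rad of the highest lift (1.6 rad); the pad presses the board with over 7 N; the board lies flat against the fence (within 4 mm along the push, 15 mm sideways, 0.12 rad square), touched by no part of the robot (value of joint cam_lever between 1.48 and 1.72 rad and contact force between the fingers and grip above 1 N and contact force between pad and board above 7 N and x of board_centre in the frame of seat between -0.004 and 0.004 m and y of board_centre in the frame of seat between -0.015 and 0.015 m and z of board_centre in the frame of seat below 0.004 m and angle between board_centre's own z axis and vertical below 0.08 rad and angle between the x axis of board_centre and the x axis of clamp, either way round below 0.12 rad and contact force between each of the arm, the fingers and board below 0.1 N); the arm keeps its last pose, push and grip.
It fails at once if the board is dropped: clear of the fingers while more than 35 mm above where it should lie (height (world z) of board_centre above 0.07 m and contact force between the fingers and board below 0.05 N).
It fails at once if the batten is disturbed (distance of batten from where it was at the start of the episode above 0.03 m).
It fails at once if the can is disturbed (distance of can from where it was at the start of the episode above 0.03 m).
It fails at once if the caliper is disturbed (distance of caliper from where it was at the start of the episode above 0.03 m).
It also fails if it takes over 48 s, if anything falls off the work surface, if the arm or the gripper's body presses on something with over 40 N, if the wrist force passes 120 N, or if a joint passes its speed limit or range.

## Robot

A 6-joint arm with a two-finger parallel gripper is mounted at the origin on the work surface. World frame = base frame: x ahead of the robot, y to its left, z up, the work surface at z = 0. Lengths are in m, angles in rad, forces in N, time in s.
With the tool pointing down it reaches from about 0.275 to 0.975 m from the base axis. Payload 8.4 kg.
Tool frame: the origin (TCP) lies at the very end of the fingers, on their centre line; the grasp point (between the pads) lies 19 mm behind it (manip.hold_point_z is the distance from the TCP to the grasp point, in m); z points along the fingers, y is the direction in which the jaws open and shut (so a half turn about z gives the same grasp; the last joint's range is limited). The gripper opens to 92 mm and grips with 3 to 60 N. Pads are 20 mm wide; open, the fingers measure 128 mm over their backs; the gripper's body (75 mm by 189 mm) begins 69 mm behind the grasp point.
Start: joints at [1.148, 0.353, 1.633, -0, 1.155, -0.002], TCP at [0.255, 0.57, 0.192] pointing down, gripper open.
Joint ranges: [-2.63, 2.63], [-0.92, 2.1], [0.06, 2.66], [-1.3, 4.44], [0, 2.69], [-3.02, 3.02]. Speed limits (rad/s): [2.22, 2.22, 2.79, 3.14, 3.14, 3.14].

## Interface

Orientations are given as a rotation vector (axis times angle).
In Python, from cell import status, snapshot, camera_params, order, manip gives the robot as it stands.
- The arm moves only by the tool drive_tool, never from a script. Its argument "plan" is text: rows parted by semicolons, each of 7 numbers parted by spaces: the gripper command: -1 is shut, 1 is fully open, values between are in proportion, then the shift along the tool's x, y, z in m, then the turn, a rotation vector about the tool's x, y, z in rad. In form: gripper x y z wx wy wz; .... A call has 1 to 8 rows; each row is the pose to reach, as a shift and turn from the pose commanded when the call began, along the tool's axes at that moment; what a row does not reach only later rows make up. A row lasts 1/8 s, in which the tool goes at most 62.5 mm and 10.7 degrees, less where a joint would pass 70% of its speed; a pose out of reach is approached as far as the arm can. A call with a gripper value outside its range is refused whole. The fingers move at their own pace and stop on an object; "newtons" is the grip in N (left out, the last holds). Time passes only in rows, so rows that repeat a pose let the fingers close. It gives the time, the measured TCP pose, the force and the opening at its end, in the units of the state.
- status.get_obs(): the state, without advancing time (a new reading comes with each control period).
- snapshot(name): name is "side" or "top"; returns (picture, depth): 420x560x3 uint8, red, green, blue; 420x560 float32, m along the optical axis (not along the pixel's ray), 0 where there is no reading.
- camera_params(name): a dict with "fovy" (degrees; the focal length in pixels is half the picture's height over the tangent of half this angle, whatever the lens; pixels are square), "cx", "cy" (the principal point, pixels), "D" ([k1, k2, p1, p2, k3] as OpenCV has them; the pictures are not rectified), "pose" (4x4, takes a point from camera to world coordinates). Camera axes: x right, y up, looking along -z (the intrinsics and any distortion apply to the point x, -y, -z); pixel columns grow to the right and rows downward; lengths in m; the calibration is good to about 2 mm. A picture is of the moment at which its call begins. camera_params takes no time and is no camera call.
- order.finish_job(): hands the job in, once; it reports no verdict.
The state is a dict: "t": time; "joint_positions": joint angles; "joint_vel": joint speeds; "joint_torque": joint torques, N m; "tool_pos": TCP position; "tool_rot": TCP orientation; "contact_force": force on the tool from outside, world axes, zero at the start; "moment": the same for the moment, N m; "width": finger opening in m.
Only numpy, scipy, OpenCV 4.12 (cv2) and the standard library are available. Lean on these libraries where they do the work, as an engineer would, in place of code of your own. Each camera call takes 0.05 s, during which the arm holds its last target.

## Working session

There is one attempt and no reset: what is moved stays moved. The work goes in short steps, Python scripts to look and compute and a tool call to move; the robot and the scene stay as the last step left them, time stands still between calls to the robot, and variables do not carry over. Pictures are saved under pics/ and viewed, and the job is handed in when it is done.

Besides the shell and the picture viewer there is one more tool, called after "Emit:" as a command line: name --argument value ..., lists and objects as JSON in quotes. drive_tool: Moves the arm, as the interface text tells. Its arguments: {"type":"object","properties":{"plan":{"type":"string"},"newtons":{"type":"number"}},"required":["plan"]}

```bash
ls; mkdir -p pics; cat > h.py <<'E'
import numpy as np, cv2
from cell import status, snapshot, camera_params, order, manip
def save(n,img): cv2.imwrite('pics/'+n+'.png',cv2.cvtColor(img,cv2.COLOR_RGB2BGR))
def K(p):
    f=210/np.tan(np.radians(p['fovy'])/2); return np.array([[f,0,p['cx']],[0,f,p['cy']],[0,0,1.]])
def ray(p,uv):
    uv=np.atleast_2d(np.array(uv,float))
    n=cv2.undistortPoints(uv[:,None],K(p),np.array(p['D'],float))[:,0]
    d=np.c_[n[:,0],-n[:,1],-np.ones(len(n))]; T=np.array(p['pose'])
    return T[:3,3], d@T[:3,:3].T
def onplane(p,uv,z):
    o,d=ray(p,uv); return o+d*((z-o[2])/d[:,2])[:,None]
def proj(p,X):
    T=np.array(p['pose']); c=(np.atleast_2d(X)-T[:3,3])@T[:3,:3]; c=c*[1,-1,-1]
    return cv2.projectPoints(c,np.zeros(3),np.zeros(3),K(p),np.array(p['D'],float))[0][:,0]
def cloud(p,depth):
    v,u=np.mgrid[0:420,0:560]; o,d=ray(p,np.c_[u.ravel(),v.ravel()]); return (o+d*depth.ravel()[:,None]).reshape(420,560,3)
E
python3 - <<'E'
from h import *
for n in('side','top'):
    a,d=snapshot(n); save(n+'0',a); np.savez('/tmp/'+n,a=a,d=d); p=camera_params(n); print(n,p)
print(status.get_obs(),manip.hold_point_z)
E
```

```text
pics
side {'fovy': 47.81706930819925, 'cx': 280.85668003498876, 'cy': 218.52739147703184, 'D': array([-0.13185727,  0.        ,  0.        ,  0.        ,  0.        ]), 'pose': array([[ 0.89833628,  0.23454885, -0.37145492, -0.02006239],
       [-0.43895543,  0.44534951, -0.78037295, -1.19274314],
       [-0.01760831,  0.86408949,  0.50303012,  0.82336123],
       [ 0.        ,  0.        ,  0.        ,  1.        ]])}
top {'fovy': 42.78275874024792, 'cx': 273.78537738847166, 'cy': 206.19443302764424, 'D': array([-0.0434277,  0.       ,  0.       ,  0.       ,  0.       ]), 'pose': array([[-0.00619638,  0.98896063, -0.1480489 ,  0.31023761],
       [-0.99990923, -0.00789899, -0.01091513, -0.02128326],
       [-0.01196407,  0.14796783,  0.98891981,  1.51903894],
       [ 0.        ,  0.        ,  0.        ,  1.        ]])}
{'t': 0.1, 'joint_positions': array([ 1.14760175e+00,  3.53571791e-01,  1.63403830e+00, -1.17279331e-05,
        1.15522880e+00, -2.39868141e-03]), 'joint_vel': array([ 0.00062361, -0.00252264, -0.00164544, -0.0004001 ,  0.00096493,
       -0.00058039]), 'joint_torque': array([-1.47035727e-03, -5.94905376e+01, -3.34928656e+01,  6.97843311e-02,
        1.82984979e-02, -1.15865188e-05]), 'tool_pos': array([0.25511337, 0.57004548, 0.19185241]), 'tool_rot': array([-6.56058582e-01, -3.07206772e+00,  1.91683277e-03]), 'contact_force': array([ 1.00617593,  0.40270696, -0.53595452]), 'moment': array([-0.0444702 , -0.04503554,  0.06243918]), 'width': 0.09185532570954794} 0.0187
```

View pics/side0.png

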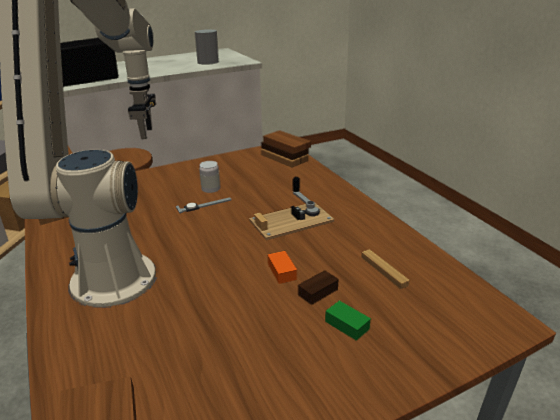

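View pics/top0.png

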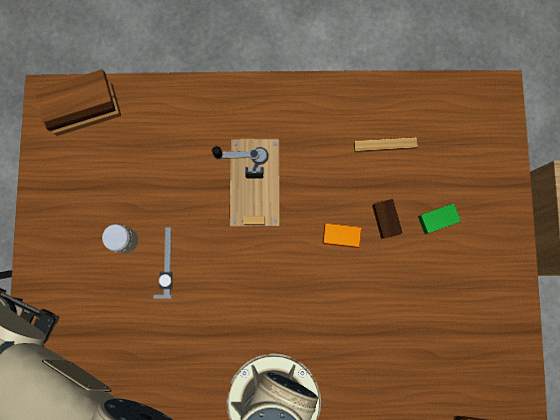

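Candidates for the board (top view): the dark block (387,218), orange block (342,235), green block (440,218), and a big plank stack (78,100). I choose the dark one at (387,218) and will check it in a crop.

```bash
python3 - <<'E'
from h import *
z=np.load('/tmp/top.npz');a,d=z['a'],z['d'];p=camera_params('top')
C=cloud(p,d)
save('crop0',cv2.hconcat([cv2.resize(a[125:240,195:295],(400,460),interpolation=cv2.INTER_CUBIC),cv2.resize(a[190:260,315:415],(400,460*0+280),interpolation=cv2.INTER_CUBIC) if 0 else cv2.resize(a[180:270,320:398],(400,460),interpolation=cv2.INTER_CUBIC)]))
print('bench z',np.median(C[280:300,300:400,2]))
def rect(m,zt,name):
    m=cv2.morphologyEx(m.astype(np.uint8),cv2.MORPH_OPEN,np.ones((2,2)))
    n,l,s,c=cv2.connectedComponentsWithStats(m); i=1+np.argmax(s[1:,4]); m=(l==i)
    cs,_=cv2.findContours(m.astype(np.uint8),0,1); q=cs[0][:,0].astype(float)
    P=onplane(p,q,zt); r=cv2.minAreaRect(P[:,:2].astype(np.float32)*1000); print(name,s[i,4],c[i],r,'pxcentroid',onplane(p,[c[i]],zt)[0])
# board top by height
win=np.zeros(d.shape,bool);win[185:250,366:408]=1
rect(win&(abs(C[...,2]-.038)<.008),.038,'board top')
print(np.median(C[win&(C[...,2]>.025)][:,2]))
win[:]=0;win[130:235,222:290]=1
rect(win&(C[...,2]>.006),.012,'plate')
win[:]=0;win[205:235,235:275]=1
rect(win&(C[...,2]>.035),.048,'fence')
win[:]=0;win[135:175,200:240]=1
rect(win&(C[...,2]>.075),.108,'grip'); 
print(C[148:160,212:223,2].round(3))
E
```

```text
bench z -0.00017361555534256556
board top 703 [388.51209104 219.19061166] ((492.5289611816406, -323.6746520996094), (99.9239730834961, 56.793296813964844), 13.673782348632812) pxcentroid [ 0.49285495 -0.32388513  0.038     ]
0.03719363031235001
plate 4113 [254.78118162 183.05494773] ((603.7323608398438, 60.95551300048828), (161.89874267578125, 253.73838806152344), 89.56051635742188) pxcentroid [0.60326609 0.04934195 0.012     ]
fence 180 [254.5        220.64444444] ((489.512939453125, 48.57819747924805), (58.235836029052734, 22.274211883544922), 89.56099700927734) pxcentroid [0.49049063 0.04853047 0.048     ]
grip 90 [217.38888889 152.71111111] ((668.40625, 145.81478881835938), (28.08075523376465, 24.45170783996582), 0.5118815302848816) pxcentroid [0.66913813 0.14610631 0.108     ]
[[ 1.000e-01  1.040e-01  1.090e-01  1.070e-01  1.070e-01  1.050e-01
   1.060e-01  1.060e-01  1.519e+00 -1.000e-03 -2.000e-03]
 [ 1.020e-01  1.080e-01  1.100e-01  1.080e-01  1.070e-01  1.080e-01
   1.050e-01  1.050e-01  1.060e-01 -7.000e-03 -4.000e-03]
 [ 1.060e-01  1.080e-01  1.100e-01  1.030e-01  1.040e-0
[... 505 characters left out ...]
  1.080e-01
   9.900e-02  9.300e-02  9.000e-02  8.400e-02  5.300e-02]
 [-2.000e-03  8.500e-02  9.500e-02  9.500e-02  9.900e-02  9.600e-02
   1.020e-01  8.600e-02  8.600e-02  7.400e-02  5.300e-02]
 [-1.000e-03  3.000e-03  8.000e-02  8.700e-02  9.400e-02  8.900e-02
   8.400e-02  7.600e-02  7.500e-02  6.500e-02  5.600e-02]
 [ 4.000e-03 -1.000e-03 -2.000e-03  7.400e-02  8.200e-02  7.600e-02
   7.500e-02  7.200e-02  5.900e-02  5.400e-02  5.900e-02]
 [ 4.000e-03 -5.000e-03 -2.000e-03  5.600e-02  5.700e-02  6.500e-02
   6.300e-02  6.100e-02  5.000e-02  5.100e-02  5.300e-02]
 [ 3.000e-03 -2.000e-03  1.000e-03  3.000e-03  4.600e-02  4.500e-02
   5.200e-02  4.600e-02  4.200e-02 -6.000e-03 -2.000e-03]]
```

View pics/crop0.png

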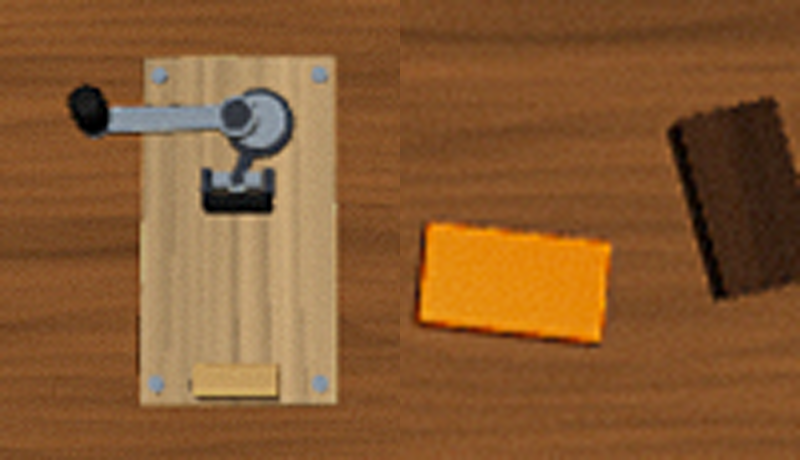

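The crop confirms the dark wood block. At centre (388,219) in the top view, it is about 100x57 mm at 0.037 m height. Next I refine the clamp and cross-check it with the side view.

```bash
python3 - <<'E'
from h import *
z=np.load('/tmp/top.npz');a,d=z['a'],z['d'];p=camera_params('top')
C=cloud(p,d)
hsv=cv2.cvtColor(a,cv2.COLOR_RGB2HSV)
print(hsv[200,225],hsv[200,240],hsv[200,265],hsv[160,235])
m=np.zeros(d.shape,np.uint8);m[130:235,222:290]=(hsv[130:235,222:290,2]>165)
m=cv2.morphologyEx(m,cv2.MORPH_OPEN,np.ones((3,3)))
cs,_=cv2.findContours(m,0,1);q=max(cs,key=cv2.contourArea)[:,0].astype(float)
P=onplane(p,q,.012)[:,:2]
print(cv2.minAreaRect((P*1000).astype(np.float32)),P.min(0),P.max(0))
# side edges fit with rows 172..215
L=[];R=[]
for v in range(172,212):
    c=np.where(m[v])[0]; L.append([c.min()-.5,v]);R.append([c.max()+.5,v])
for E in(L,R):
    X=onplane(p,E,.012); f=np.polyfit(X[:,0],X[:,1],1);print('edge slope',f[0],'y at .571',np.polyval(f,.571))
for s in(235,247,262,274):
    r=np.where(m[:,s])[0]; print(s,onplane(p,[[s,r.min()-.5],[s,r.max()+.5]],.012)[:,0])
# side view
z=np.load('/tmp/side.npz');a2,d2=z['a'],z['d'];p2=camera_params('side');C2=cloud(p2,d2)
save('crops',cv2.resize(a2[165:340,230:420],(760,600*0+700))[:600])
b=(abs(C2[...,0]-.49)<.09)&(abs(C2[...,1]+.324)<.07)&(abs(C2[...,2]-.038)<.005)&(a2.max(2)<90)
n=b.sum();print('side board top',n,C2[b].mean(0),cv2.minAreaRect((C2[b][:,:2]*1000).astype(np.float32)))
g=(C2[...,2]>.065)&(C2[...,2]<.12)&(abs(C2[...,0]-.668)<.06)&(abs(C2[...,1]-.146)<.06)
print('side grip',g.sum(),C2[g].mean(0),C2[g].min(0),C2[g].max(0))
vv,uu=np.where(g);print(uu.min(),uu.max(),vv.min(),vv.max())
# triangulate grip axis: side ray through centroid
o,dd=ray(p2,[[uu.mean(),vv.mean()]]);print('side centroid at z .084',onplane(p2,[[uu.mean(),vv.mean()]],.084))
print('proj check',proj(p,[[.668,.146,.108]]),proj(p2,[[.668,.146,.108]]))
f=(C2[...,2]>.03)&(C2[...,2]<.055)&(abs(C2[...,0]-.489)<.03)&(abs(C2[...,1]-.0486)<.045)
print('side fence',f.sum(),C2[f].min(0),C2[f].max(0))
E
```

```text
[ 14 171 139] [ 18 105 172] [ 17 105 195] [ 18 112 164]
((607.9432373046875, 51.63726043701172), (137.59934997558594, 250.8860321044922), 89.5765380859375) [ 0.48220418 -0.01793194] [0.73343169 0.12042449]
edge slope -0.039413772762112755 y at .571 0.12070963636327052
edge slope -0.00043229576261114163 y at .571 -0.018223477878872085
235 [0.64344433 0.50144397]
247 [0.73507485 0.48692014]
262 [0.73464073 0.48660184]
274 [0.7134037  0.48065397]
side board top 512 [ 0.49769599 -0.32601278  0.03817048] ((500.0955810546875, -325.0653076171875), (101.81391906738281, 59.131492614746094), 13.877967834472656)
side grip 96 [0.67629889 0.14492008 0.08986247] [0.66551676 0.13095292 0.06605017] [0.69316657 0.16053024 0.11305864]
292 299 177 190
side centroid at z .084 [[0.68190733 0.15568649 0.084     ]]
proj check [[217.42375103 153.11986722]] [[293.13049091 178.77587842]]
side fence 119 [0.48352252 0.01721423 0.03033257] [0.50822451 0.08373319 0.05222286]
```

View pics/crops.png

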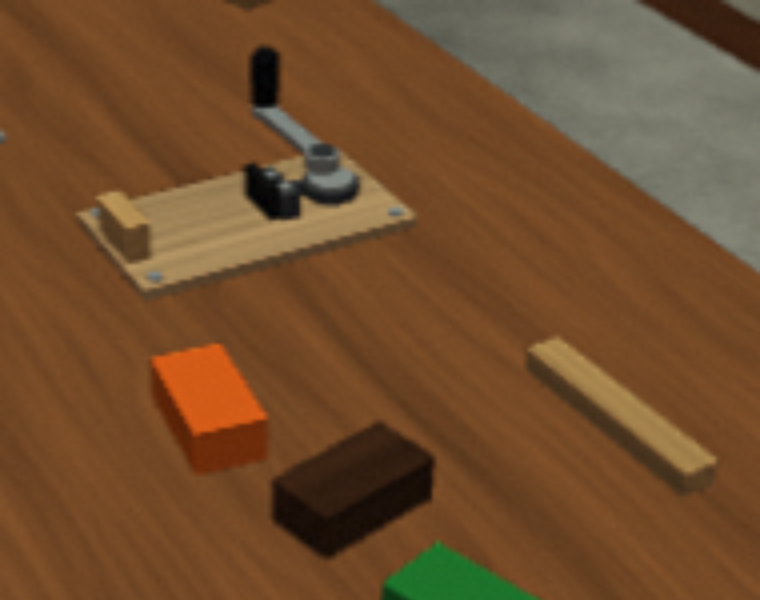

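```bash
cat >> h.py <<'E'
from scipy.spatial.transform import Rotation as Rn
def go(pos,yawdeg):
    s=status.get_obs(); R=Rn.from_rotvec(s['tool_rot']); 
    sh=R.inv().apply(np.array(pos)-s['tool_pos'])
    y=np.radians(yawdeg); ty=np.array([np.cos(y),np.sin(y),0]); tz=np.array([0,0,-1.]); Rt=Rn.from_matrix(np.c_[np.cross(ty,tz),ty,tz])
    w=(R.inv()*Rt).as_rotvec()
    ya=R.as_matrix()[:,1]
    print('t',round(s['t'],2),'tcp',s['tool_pos'].round(4),'tool y deg',np.degrees(np.arctan2(ya[1],ya[0])).round(2),'F',s['contact_force'].round(1),'w',round(float(s['width']),4),'q',s['joint_positions'].round(2))
    print('shift',sh.round(4),'turn',w.round(4))
E
python3 - <<'E'
from h import *
go([.495,-.325,.15],103.7)
E
```

```text
t 0.1 tcp [0.2551 0.57   0.1919] tool y deg 65.89 F [ 1.   0.4 -0.5] w 0.0919 q [ 1.15  0.35  1.63 -0.    1.16 -0.  ]
shift [-0.5846 -0.7189  0.0428] turn [-1.200e-03 -4.000e-04 -6.599e-01]
```

Emit:
drive_tool --plan "1 -0.585 -0.719 0 0 0 -0.66; 1 -0.585 -0.719 0 0 0 -0.66; 1 -0.585 -0.719 0 0 0 -0.66; 1 -0.585 -0.719 0 0 0 -0.66; 1 -0.585 -0.719 0 0 0 -0.66; 1 -0.585 -0.719 0 0 0 -0.66; 1 -0.585 -0.719 0 0 0 -0.66; 1 -0.585 -0.719 0 0 0 -0.66" --newtons 25

```text
t: 1.1
tool_pos: [0.3847, 0.087, 0.1926]
tool_rot: [-0.375, 3.118, 0.0]
contact_force: [-0.0, 0.6, 0.0]
width: 0.0917
```

```bash
python3 - <<'E'
from h import *
go([.495,-.325,.15],103.7)
E
```

```text
t 1.1 tcp [0.3847 0.087  0.1926] tool y deg 103.73 F [-0.   0.6  0. ] w 0.0917 q [ 0.22 -0.02  2.09 -0.    1.07 -1.59]
shift [-0.0093 -0.4264  0.0426] turn [-0.      0.0006  0.0005]
```

Emit:
drive_tool --plan "1 -0.009 -0.426 0.02 0 0 0; 1 -0.009 -0.426 0.02 0 0 0; 1 -0.009 -0.426 0.02 0 0 0; 1 -0.009 -0.426 0.02 0 0 0; 1 -0.009 -0.426 0.042 0 0 0; 1 -0.009 -0.426 0.042 0 0 0; 1 -0.009 -0.426 0.042 0 0 0; 1 -0.009 -0.426 0.042 0 0 0"

```text
t: 2.1
tool_pos: [0.4942, -0.3257, 0.1491]
tool_rot: [0.37, -3.119, -0.0]
contact_force: [-0.6, 0.2, -0.9]
width: 0.0915
```

```bash
python3 - <<'E'
from h import *
for n in('side','top'):
    a,d=snapshot(n); save(n+'1',a[150:350,200:460] if n=='side' else a[120:300,280:480])
go([.495,-.325,.012],103.7)
E
```

```text
t 2.2 tcp [ 0.4935 -0.3225  0.1497] tool y deg 103.64 F [-1.5  0.4 -0.6] w 0.0919 q [-0.58  0.34  1.75  0.    1.05 -2.39]
shift [-0.001  -0.003   0.1377] turn [ 0.0016 -0.0011 -0.001 ]
```

View pics/side1.png

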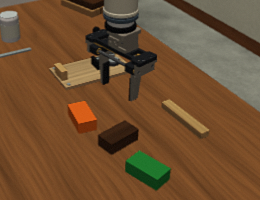

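View pics/top1.png

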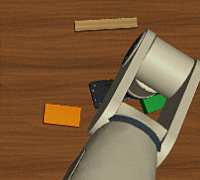

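Emit:
drive_tool --plan "0.6 0 -0.002 0 0 0 0; 0.6 0 -0.002 0.05 0 0 0; 0.6 0 -0.002 0.09 0 0 0; 0.6 0 -0.002 0.115 0 0 0; 0.6 0 -0.002 0.13 0 0 0; 0.6 0 -0.002 0.14 0 0 0; 0.6 0 -0.002 0.14 0 0 0; 0.6 0 -0.002 0.14 0 0 0"

```text
t: 3.2
tool_pos: [0.4954, -0.3251, 0.0114]
tool_rot: [-0.375, 3.118, -0.001]
contact_force: [-0.1, -0.2, 0.8]
width: 0.0735
```

```bash
python3 - <<'E'
from h import *
a,d=snapshot('side'); save('side2',cv2.resize(a[200:350,250:400],(600,600),interpolation=cv2.INTER_CUBIC))
go([.495,-.325,.010],103.7)
E
```

```text
t 3.25 tcp [ 0.4953 -0.3251  0.0114] tool y deg 103.7 F [-0.8  0.5  0.1] w 0.0733 q [-0.58  0.53  1.83  0.    0.78 -2.39]
shift [0.0003 0.0002 0.0014] turn [-0.001   0.001   0.0001]
```

View pics/side2.png

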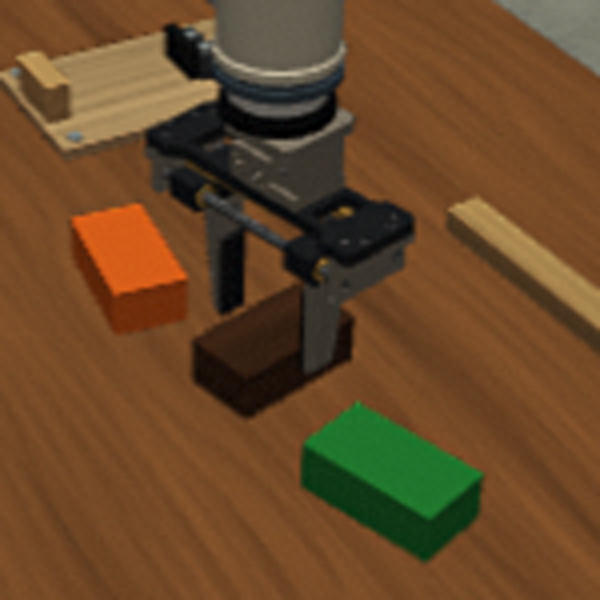

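```bash
python3 - <<'E'
from h import *
a,d=snapshot('side'); p=camera_params('side'); s=status.get_obs()
R=Rn.from_rotvec(s['tool_rot']).as_matrix(); t=s['tool_pos']
pts=[t+R@np.array([sx*.01,sy*.037,0]) for sx in(-1,1) for sy in(-1,1)]
q=proj(p,np.array(pts));im=a.copy()
big=cv2.resize(im[200:350,250:400],(600,600),interpolation=cv2.INTER_CUBIC)
for x in q: cv2.circle(big,tuple(int(v) for v in (x-[250,200]+.5)*4),3,(255,255,0),-1)
# predicted board box
c,sn=np.cos(np.radians(13.7)),np.sin(np.radians(13.7))
for z,col in((.038,(0,255,255)),(0,(255,0,255))):
    for sx in(-1,1):
        for sy in(-1,1):
            X=np.array([.495+c*sx*.05-sn*sy*.0275,-.325+sn*sx*.05+c*sy*.0275,z]); x=proj(p,X)[0]
            cv2.circle(big,tuple(int(v) for v in (x-[250,200]+.5)*4),3,col,-1)
save('side3',big)
E
```

```text
(no output)
```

View pics/side3.png

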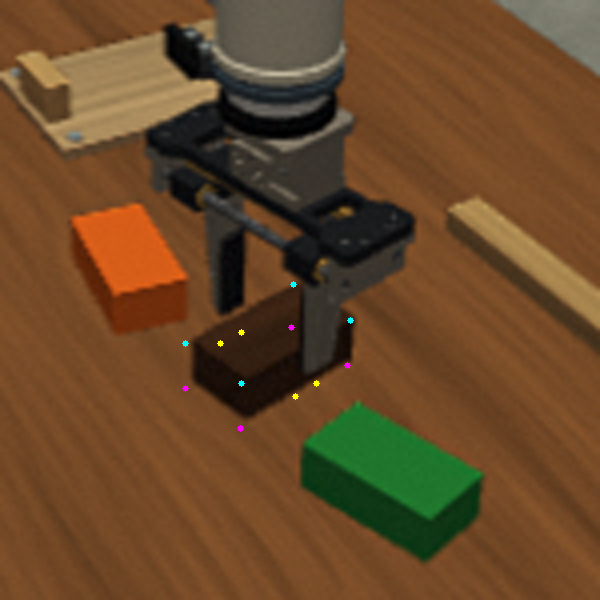

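```bash
python3 - <<'E'
from h import *
a,d=snapshot('side'); p=camera_params('side'); C=cloud(p,d); s=status.get_obs(); t=s['tool_pos']
th=np.radians(13.7);ex=np.array([np.cos(th),np.sin(th),0]);ey=np.array([-np.sin(th),np.cos(th),0])
Q=np.stack([(C-t)@ex,(C-t)@ey,C[...,2]],-1)*1000
np.set_printoptions(linewidth=220)
for r in (278,282,286,290,294):
    print(r,[tuple(Q[r,c].round().astype(int)) for c in range(308,342,2)])
m=(abs(Q[...,0])<85)&(abs(Q[...,1])<50)&(Q[...,2]>8)&(Q[...,2]<42)&(a.max(2)<75)
b=m&(abs(Q[...,2]-38)<4); print('board top xrange',np.percentile(Q[b][:,0],[1,50,99]),np.percentile(Q[b][:,1],[1,50,99]))
f=(Q[...,1]<-30)&(Q[...,1]>-60)&(Q[...,2]>8)&(Q[...,2]<60)&(abs(Q[...,0])<60)
print('finger -y',f.sum(),np.percentile(Q[f],[2,50,98],axis=0))
f=(Q[...,1]>30)&(Q[...,1]<60)&(Q[...,2]>40)&(Q[...,2]<60)&(abs(Q[...,0])<60)
print('finger +y',f.sum(),np.percentile(Q[f],[2,50,98],axis=0))
f=m&(Q[...,1]<-22)&(Q[...,1]>-34)&(Q[...,2]<34);print('face',np.percentile(Q[f],[2,50,98],axis=0))
E
```

```text
278 [(np.int64(30), np.int64(67), np.int64(0)), (np.int64(0), np.int64(26), np.int64(39)), (np.int64(1), np.int64(19), np.int64(42)), (np.int64(7), np.int64(18), np.int64(40)), (np.int64(14), np.int64(17), np.int64(37)), (np.int64(19), np.int64(15), np.int64(35)), (np.int64(21), np.int64(9), np.int64(38)), (np.int64(23), np.int64(3), np.int64(40)), (np.int64(28), np.int64(0), np.int64(39)), (np.int64(-10), np.int64(-44), np.int64(84)), (np.int64(-11), np.int64(-52), np.int64(89)), (np.int64(-8), np.int64(-56), np.int64(89)), (np.int64(1), np.int64(-54), np.int64(84)), (np.int64(10), np.int64(-53), np.int64(79)), (np.int64(52), np.int64(-21), np.int64(39)), (np.int64(95), np.int64(11), np.int64(-1)), (np.int64(97), np.int64(5), np.int64(1))]
282 [(np.int64(-16), np.int64(17), np.int64(38)), (np.int64(-10), np.int64(15), np.int64(36)), (np.int64(-10), np.int64(7), np.int64(41)), (np.int64(-1), np.int64(9), np.int64(35)), (np.int64(2), np.int64(4), np.int64(36)), (np.int64(4), np.int64(-1), np.int64(38)), (np.int64(9), np.int64(-4), np.int64(38)), (np.int64(14), np.int64(-6), np.int64(3
[... 2523 characters left out ...]
int64(-1)), (np.int64(37), np.int64(-31), np.int64(-3)), (np.int64(38), np.int64(-37), np.int64(1)), (np.int64(46), np.int64(-38), np.int64(-3)), (np.int64(47), np.int64(-43), np.int64(0))]
board top xrange [-45.28602858  -8.15649081  50.99782813] [-43.7461271    2.46048435  38.965099  ]
finger -y 55 [[-11.38760423 -53.50273705  36.6142255 ]
 [ -6.3762239  -49.86661852  49.02858883]
 [  8.78172592 -37.7911855   58.83177381]]
finger +y 49 [[-12.43638511  33.61428796  40.73962647]
 [ -4.60856018  37.72405214  50.46334706]
 [  9.42859609  50.93954367  58.15390107]]
face [[-44.87496548 -28.56123914   8.33143506]
 [-14.18882916 -26.04392973  19.87137223]
 [ 50.93098859 -23.05704079  32.96167448]]
```

```bash
python3 - <<'E'
from h import *
a,d=snapshot('side'); save('side4',cv2.resize(a[240:310,285:360],(750,700)[:2],interpolation=cv2.INTER_NEAREST)[:600])
z=np.load('/tmp/side.npz');a0,d0=z['a'],z['d'];p=camera_params('side')
save('side0c',cv2.resize(a0[80:150,110:180],(600,600),interpolation=cv2.INTER_NEAREST))
C=cloud(p,d0);t=np.array([.2551,.57,.1919])
m=(np.hypot(C[...,0]-t[0],C[...,1]-t[1])<.08)&(abs(C[...,2]-.2)<.06)
print(m.sum(),C[m].min(0),proj(p,[t]),np.where(m)[0].max()); v=np.where(m)[0].argsort()[-8:];print(C[m][v].round(3))
a,d=snapshot('top');save('top4',cv2.resize(a[170:270,330:450],(720,600),interpolation=cv2.INTER_CUBIC))
E
```

```text
123 [0.221954   0.50748924 0.2145865 ] [[146.85300451 139.51295834]] 138
[[0.234 0.517 0.223]
 [0.237 0.515 0.223]
 [0.24  0.509 0.225]
 [0.227 0.524 0.218]
 [0.23  0.519 0.22 ]
 [0.233 0.515 0.22 ]
 [0.237 0.513 0.22 ]
 [0.241 0.52  0.217]]
```

View pics/side4.png

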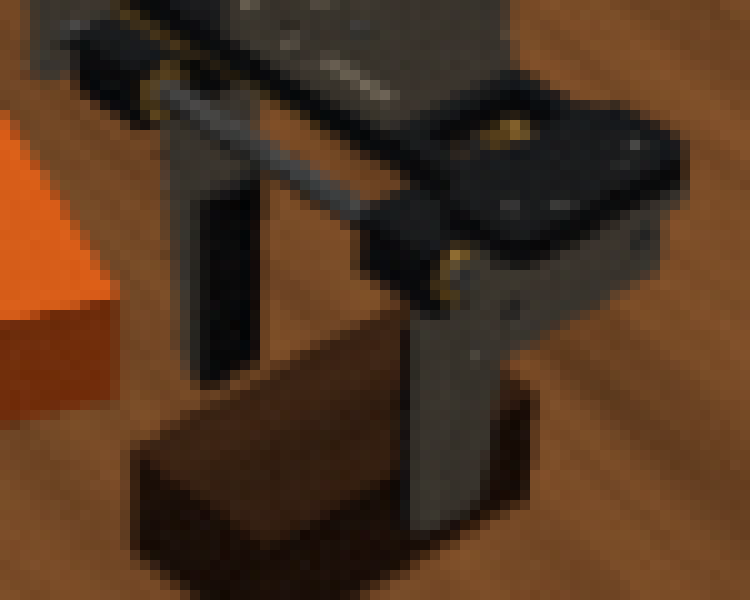

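View pics/side0c.png

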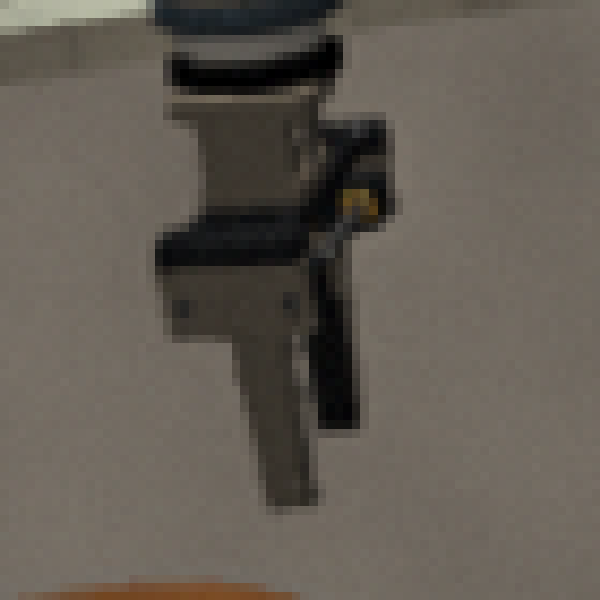

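The pictures and depth disagree with the reported TCP. The visible fingertips are about 25 mm higher than reported, both at the start (0.217 vs 0.192) and now (about 0.036 vs 0.011). The far fingertip (crop 225,380) is seen ending above the board's back edge. In the lateral directions the fingers are centred. I'll lower further in guarded steps, watching the force.

Emit:
drive_tool --plan "0.6 -0.003 0 0 0 0 0; 0.6 -0.003 0 0.004 0 0 0; 0.6 -0.003 0 0.008 0 0 0; 0.6 -0.003 0 0.012 0 0 0; 0.6 -0.003 0 0.012 0 0 0"

```text
t: 4.08
tool_pos: [0.4973, -0.3238, -0.0021]
tool_rot: [0.375, -3.118, -0.001]
contact_force: [-0.5, -0.6, -1.4]
width: 0.0738
```

```bash
python3 - <<'E'
from h import *
a,d=snapshot('side'); save('side5',cv2.resize(a[240:310,285:360],(750,700)[:2],interpolation=cv2.INTER_NEAREST)[:600])
go([.495,-.325,-.014],103.7)
E
```

```text
t 4.12 tcp [ 0.4974 -0.324  -0.0018] tool y deg 103.7 F [ 0.7  0.2 -0.2] w 0.0735 q [-0.58  0.55  1.83 -0.    0.76 -2.39]
shift [ 0.0026 -0.0004  0.0122] turn [ 0.0004 -0.0004  0.    ]
```

View pics/side5.png

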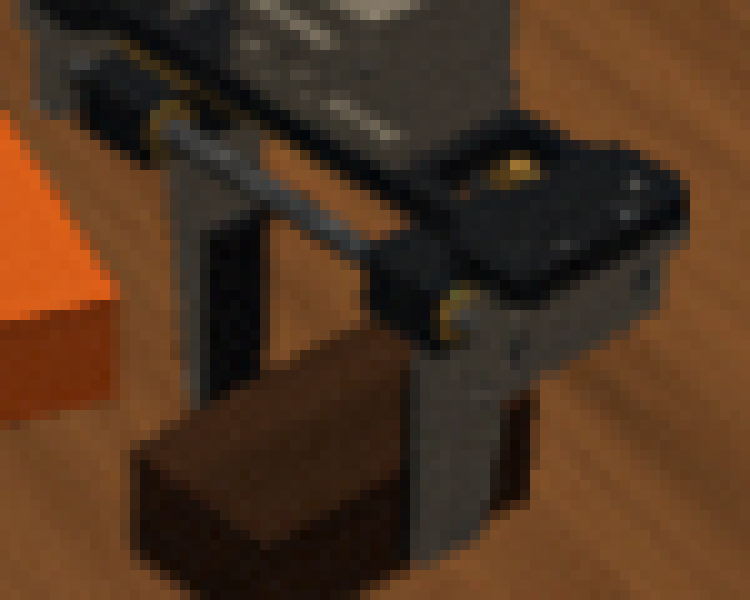

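Emit:
drive_tool --plan "0.6 0 0 0.004 0 0 0; 0.6 0 0 0.007 0 0 0; 0.6 0 0 0.010 0 0 0; 0.6 0 0 0.010 0 0 0; -1 0 0 0.010 0 0 0; -1 0 0 0.010 0 0 0; -1 0 0 0.010 0 0 0; -1 0 0 0.010 0 0 0" --newtons 25

```text
t: 5.12
tool_pos: [0.4977, -0.324, -0.0114]
tool_rot: [-0.375, 3.119, -0.0]
contact_force: [-0.8, 0.2, 2.2]
width: 0.0548
```

Emit:
drive_tool --plan "-1 0 0 0 0 0 0; -1 0 0 0 0 0 0; -1 0 0 0 0 0 0"

```text
t: 5.5
tool_pos: [0.4977, -0.324, -0.0114]
tool_rot: [-0.375, 3.119, 0.0]
contact_force: [-0.9, 0.7, 2.6]
width: 0.0548
```

```bash
python3 - <<'E'
from h import *
go([.495,-.325,.1],90)
E
```

```text
t 5.5 tcp [ 0.4977 -0.324  -0.0114] tool y deg 103.7 F [-0.9  0.7  2.6] w 0.0548 q [-0.58  0.56  1.84  0.    0.74 -2.39]
shift [ 0.0028 -0.0003 -0.1114] turn [0.000e+00 1.000e-04 2.391e-01]
```

Emit:
drive_tool --plan "-1 0 0 -0.03 0 0 0; -1 0 0 -0.06 0 0 0; -1 0 0 -0.1 0 0 0.08; -1 0 0 -0.12 0 0 0.16; -1 0 0 -0.12 0 0 0.239; -1 0 0 -0.12 0 0 0.239; -1 0 0 -0.12 0 0 0.239"

```text
t: 6.38
tool_pos: [0.4973, -0.3239, 0.108]
tool_rot: [0.003, -3.141, -0.001]
contact_force: [0.3, 0.1, -1.5]
width: 0.0547
```

```bash
python3 - <<'E'
from h import *
go([.560,.05,.11],90)
a,d=snapshot('side'); save('side6',a[150:350,200:460]);p=camera_params('side');C=cloud(p,d);s=status.get_obs();Q=(C-s['tool_pos'])
m=(abs(Q[...,0])<.08)&(abs(Q[...,1])<.032)&(Q[...,2]>.0)&(Q[...,2]<.055)&(a.max(2)<75)
save('m6',np.repeat(m[150:350,200:460,None].astype(np.uint8)*255,3,2))
print(np.percentile(Q[m],[1,50,99],axis=0).round(4))
E
```

```text
t 6.38 tcp [ 0.4973 -0.3239  0.108 ] tool y deg 90.11 F [ 0.3  0.1 -1.5] w 0.0547 q [-0.58  0.4   1.78 -0.    0.97 -2.15]
shift [-0.0634  0.3737 -0.0019] turn [ 0.0004 -0.0007  0.0019]
[[-0.0482 -0.0308  0.0142]
 [-0.0182 -0.0218  0.0445]
 [ 0.0517  0.0287  0.0532]]
```

View pics/side6.png

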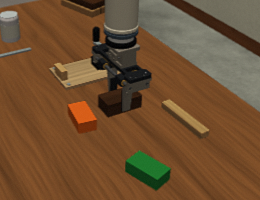

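View pics/m6.png

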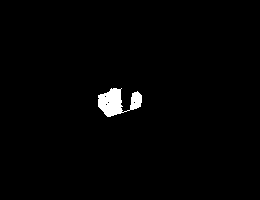

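Emit:
drive_tool --plan "-1 -0.063 0.374 0 0 0 0; -1 -0.063 0.374 0 0 0 0; -1 -0.063 0.374 0 0 0 0; -1 -0.063 0.374 0 0 0 0; -1 -0.063 0.374 0 0 0 0; -1 -0.063 0.374 0 0 0 0; -1 -0.063 0.374 0 0 0 0; -1 -0.063 0.374 0 0 0 0"

```text
t: 7.42
tool_pos: [0.5602, 0.0499, 0.1081]
tool_rot: [0.003, -3.141, 0.001]
contact_force: [-0.6, -0.2, -0.8]
width: 0.0548
```

Emit:
drive_tool --plan "-1 0 0 0.02 0 0 0; -1 0 0 0.04 0 0 0; -1 0 0 0.05 0 0 0; -1 0 0 0.05 0 0 0; -1 0 0 0.05 0 0 0"

```text
t: 8.05
tool_pos: [0.561, 0.0495, 0.0591]
tool_rot: [0.001, 3.141, 0.0]
contact_force: [-0.3, -0.3, -1.5]
width: 0.0552
```

```bash
python3 - <<'E'
from h import *
go([.560,.05,.11],90)
a,d=snapshot('side'); np.savez('/tmp/s7',a=a,d=d);save('side7',cv2.resize(a[165:245,240:345],(787,600),interpolation=cv2.INTER_CUBIC))
a,d=snapshot('top'); np.savez('/tmp/t7',a=a,d=d);save('top7',cv2.resize(a[130:240,215:295],(436,600),interpolation=cv2.INTER_CUBIC))
E
```

```text
t 8.05 tcp [0.561  0.0495 0.0591] tool y deg 89.98 F [-0.3 -0.3 -1.5] w 0.0552 q [ 0.09  0.42  1.88 -0.    0.84 -1.49]
shift [ 0.001   0.0005 -0.0509] turn [ 0.      0.0007 -0.0004]
```

View pics/side7.png

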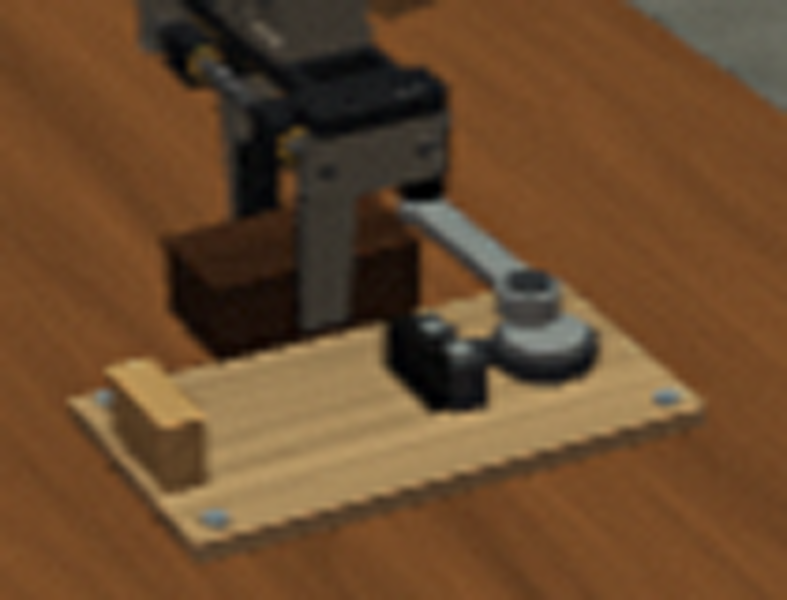

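View pics/top7.png

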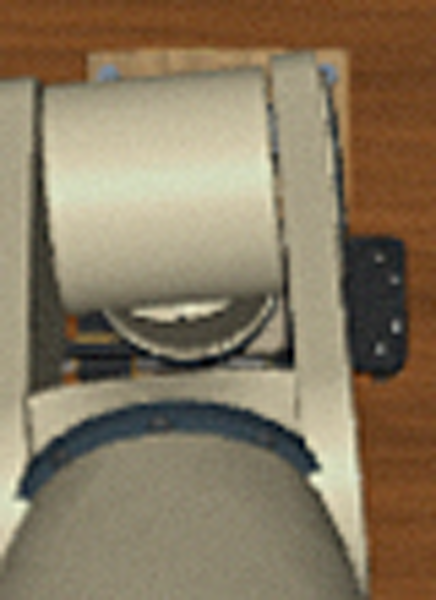

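```bash
python3 - <<'E'
from h import *
z=np.load('/tmp/s7.npz');a,d=z['a'],z['d'];p=camera_params('side');C=cloud(p,d)
s=status.get_obs();t=s['tool_pos']
def st(n,m): print(n,m.sum(),np.percentile(C[m],[2,50,98],axis=0).round(4).tolist())
dark=a.max(2)<85
b=dark&(abs(C[...,0]-.56)<.08)&(abs(C[...,1]-.05)<.04)&(C[...,2]>.065)&(C[...,2]<.125)
st('board',b)
f=b&(C[...,1]<.03);st('face',f)
lo=(C[...,2]<.06)&(C[...,2]>.02)
fe=lo&(abs(C[...,0]-.49)<.03)&(abs(C[...,1]-.05)<.05); st('fence',fe)
st('fence top',fe&(C[...,2]>.045))
st('fence endface(y-)',fe&(C[...,1]<.028)&(C[...,2]<.042))
pd=lo&dark&(abs(C[...,0]-.625)<.03)&(abs(C[...,1]-.05)<.05);st('pad',pd)
pl=(abs(C[...,2]-.012)<.006)&(abs(C[...,0]-.6)<.16)&(abs(C[...,1]-.05)<.1)&(a[...,0]>140); st('plate',pl)
# plate corners by pixels in crop: scale 7.5, offset 240,165
P=onplane(p,[[240+68/7.5,165+402/7.5],[240+197/7.5,165+548/7.5],[240+705/7.5,165+405/7.5]],.012);print(P.round(4))
# pixel: fence top corners (4)
Q=[[107,367],[152,360],[205,415],[165,430]]
print(onplane(p,[[240+u/7.5,165+v/7.5] for u,v in Q],.048).round(4))
# board top corners
Q=[[165,240],[222,285],[418,235]]
print('board top corners',onplane(p,[[240+u/7.5,165+v/7.5] for u,v in Q],t[2]+.0114+.038).round(4))
E
```

```text
board 506 [[0.513, 0.0113, 0.0731], [0.5496, 0.0261, 0.1034], [0.6107, 0.079, 0.1219]]
face 285 [[0.514, 0.0108, 0.0723], [0.5526, 0.0226, 0.093], [0.6107, 0.0291, 0.1166]]
fence 154 [[0.4844, 0.0185, 0.0213], [0.4908, 0.0379, 0.042], [0.5058, 0.0779, 0.0516]]
fence top 68 [[0.4859, 0.0207, 0.0453], [0.4958, 0.0509, 0.0488], [0.5061, 0.0781, 0.0519]]
fence endface(y-) 39 [[0.4842, 0.0178, 0.0209], [0.4941, 0.0227, 0.0327], [0.5043, 0.0263, 0.0412]]
pad 115 [[0.6182, 0.0223, 0.0212], [0.6248, 0.0364, 0.0354], [0.6474, 0.0705, 0.0494]]
plate 1020 [[0.4872, -0.0179, 0.0091], [0.5904, 0.0252, 0.0129], [0.7323, 0.1152, 0.0167]]
[[ 0.4828  0.1161  0.012 ]
 [ 0.4837 -0.0235  0.012 ]
 [ 0.7372 -0.0209  0.012 ]]
[[0.4877 0.0784 0.048 ]
 [0.5079 0.0749 0.048 ]
 [0.5086 0.0201 0.048 ]
 [0.4881 0.0165 0.048 ]]
board top corners [[0.5145 0.07   0.1086]
 [0.5191 0.021  0.1086]
 [0.6138 0.0226 0.1086]]
```

Emit:
drive_tool --plan "-1 0 0 0.02 0 0 0; -1 0 0 0.035 0 0 0; -1 0 0 0.045 0 0 0; -1 0 0 0.052 0 0 0; -1 0 0 0.055 0 0 0; -1 0 0 0.055 0 0 0; -1 0 0 0.055 0 0 0"

```text
t: 9.02
tool_pos: [0.5609, 0.05, 0.0038]
tool_rot: [-0.0, 3.141, 0.0]
contact_force: [-0.1, -0.8, -1.4]
width: 0.0548
```

```bash
python3 - <<'E'
from h import *
go([.560,.05,.0006],90)
a,d=snapshot('side'); np.savez('/tmp/s8',a=a,d=d);save('side8',cv2.resize(a[165:245,240:345],(787,600),interpolation=cv2.INTER_CUBIC))
E
```

```text
t 9.03 tcp [0.5609 0.05   0.0038] tool y deg 90.01 F [-0.1 -0.8 -1.4] w 0.0548 q [ 0.09  0.5   1.9  -0.    0.73 -1.48]
shift [ 0.0009 -0.      0.0032] turn [0.     0.0005 0.0002]
```

View pics/side8.png

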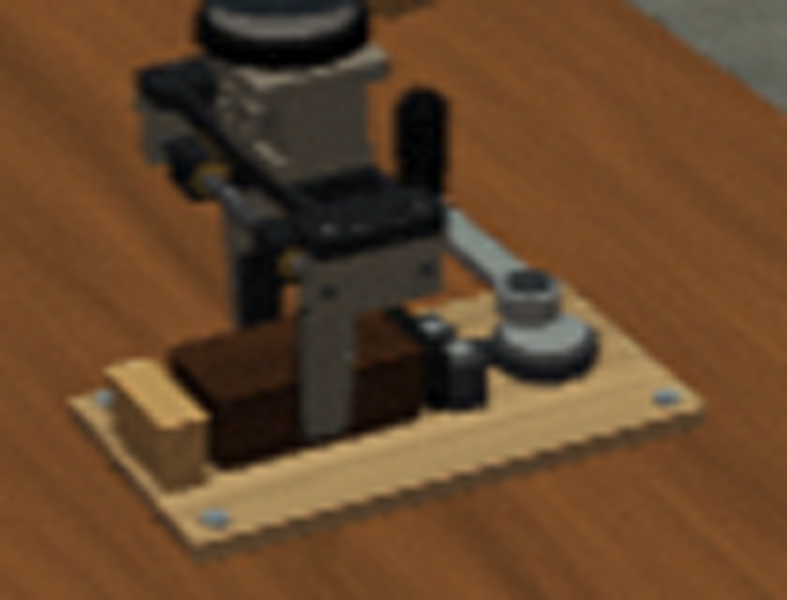

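Emit:
drive_tool --plan "-1 0 0 0.001 0 0 0; -1 0 0 0.002 0 0 0; -1 0 0 0.003 0 0 0; -1 0 0 0.003 0 0 0; -1 0 0 0.004 0 0 0; -1 0 0 0.004 0 0 0"

```text
t: 9.82
tool_pos: [0.5606, 0.05, 0.0006]
tool_rot: [-0.0, 3.141, 0.0]
contact_force: [-4.9, -1.0, 13.7]
width: 0.0545
```

Contact with the plate is felt (13.7 N), so I release gently, back off 1 mm and open.

Emit:
drive_tool --plan "-1 0 0 -0.001 0 0 0; -1 0 0 -0.001 0 0 0; 0.5 0 0 -0.001 0 0 0; 0.5 0 0 -0.001 0 0 0; 0.5 0 0 -0.001 0 0 0; 0.5 0 0 -0.001 0 0 0; 0.5 0 0 -0.001 0 0 0"

```text
t: 10.7
tool_pos: [0.5606, 0.05, 0.0005]
tool_rot: [0.0, -3.142, 0.0]
contact_force: [-0.7, 0.2, 0.4]
width: 0.0692
```

Emit:
drive_tool --plan "0.5 0 0 -0.03 0 0 0; 0.5 0 0 -0.07 0 0 0; 0.5 0 0 -0.12 0 0 0; 0.8 0 0 -0.17 0 0 0; 0.8 0 0 -0.2 0 0 0; 0.8 0.15 0 -0.2 0 0 0; 0.8 0.15 0 -0.2 0 0 0; 0.8 0.15 0 -0.2 0 0 0"

```text
t: 11.7
tool_pos: [0.4072, 0.0498, 0.2002]
tool_rot: [0.001, -3.14, 0.0]
contact_force: [0.6, 0.5, 0.3]
width: 0.0829
```

```bash
python3 - <<'E'
from h import *
go([.67,.147,.16],90)
a,d=snapshot('side'); np.savez('/tmp/s9',a=a,d=d);save('side9',cv2.resize(a[165:245,240:345],(787,600),interpolation=cv2.INTER_CUBIC))
a,d=snapshot('top'); np.savez('/tmp/t9',a=a,d=d);save('top9',cv2.resize(a[130:240,205:295],(491,600),interpolation=cv2.INTER_CUBIC))
E
```

```text
t 11.7 tcp [0.4072 0.0498 0.2002] tool y deg 90.02 F [0.6 0.5 0.3] w 0.0829 q [ 0.12 -0.    2.05  0.    1.09 -1.45]
shift [-0.2629  0.0971  0.0399] turn [-0.0001 -0.0013  0.0004]
```

View pics/side9.png

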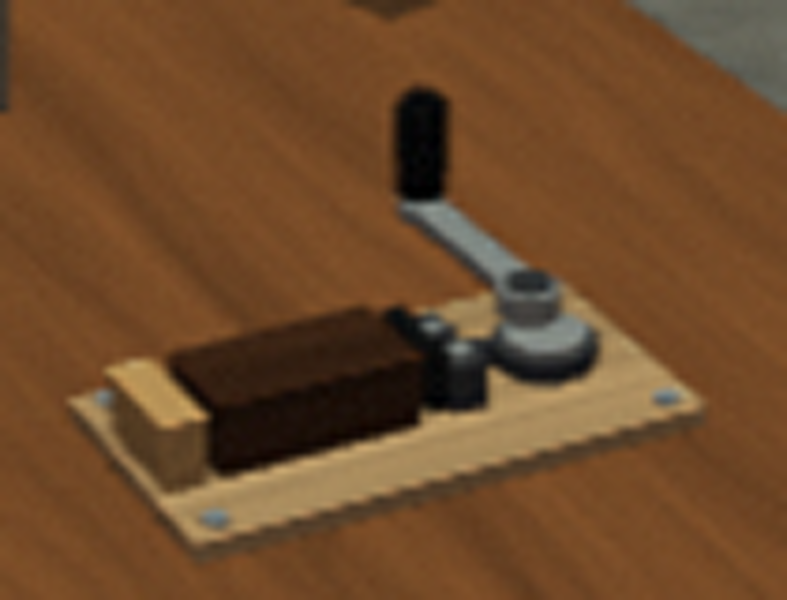

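View pics/top9.png

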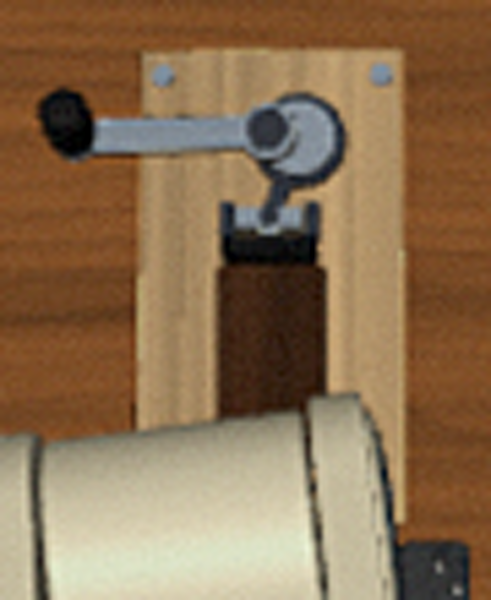

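The board lies square and flat in the bay, between the fence (crop 160,420) and pad (crop 410,350). Next is the grip. I go above it, again allowing for the 25 mm tip offset.

Emit:
drive_tool --plan "1 -0.271 0.097 0 0 0 0; 1 -0.271 0.097 0 0 0 0; 1 -0.271 0.097 0 0 0 0; 1 -0.271 0.097 0 0 0 0; 1 -0.271 0.097 0 0 0 0; 1 -0.271 0.097 0.08 0 0 0; 1 -0.271 0.097 0.08 0 0 0; 1 -0.271 0.097 0.08 0 0 0" --newtons 30

```text
t: 12.8
tool_pos: [0.6809, 0.1467, 0.1193]
tool_rot: [0.0, -3.139, 0.001]
contact_force: [-0.8, 0.2, -0.3]
width: 0.0921
```

```bash
python3 - <<'E'
from h import *
go([.678,.147,.04],90)
a,d=snapshot('side'); np.savez('/tmp/s10',a=a,d=d);save('side10',cv2.resize(a[140:230,240:345],(700,600),interpolation=cv2.INTER_CUBIC))
p=camera_params('side');C=cloud(p,d);t=status.get_obs()['tool_pos'];Q=(C-t)*1000
f=(Q[...,2]>20)&(Q[...,2]<60)&(abs(Q[...,0])<35)&(abs(Q[...,1])<80)
for n,m in(('-y',f&(Q[...,1]<-30)),('+y',f&(Q[...,1]>30))): print(n,m.sum(),np.percentile(Q[m],[2,50,98],axis=0).round(1).tolist())
z=np.load('/tmp/s9.npz');C=cloud(p,z['d']);Q=(C-t)*1000
g=(C[...,2]>.06)&(C[...,2]<.115)&(abs(Q[...,0])<40)&(abs(Q[...,1])<40)&(z['a'].max(2)<80)
print('grip rel tcp',g.sum(),np.percentile(Q[g],[2,50,98],axis=0).round(1).tolist())
# triangulate: top ray of grip top centre vs side
v,u=np.where(g);print('side silhouette center bearing u',u.mean())
E
```

```text
t 12.8 tcp [0.6809 0.1467 0.1193] tool y deg 90.0 F [-0.8  0.2 -0.3] w 0.0921 q [ 0.21  0.53  1.53 -0.    1.09 -1.36]
shift [0.0026 0.0003 0.0793] turn [-0.0006 -0.0029  0.0001]
-y 63 [[-12.1, -63.6, 22.6], [-2.3, -58.4, 41.8], [9.4, -46.7, 58.5]]
+y 62 [[-13.1, 40.7, 24.0], [-4.1, 47.0, 42.1], [7.7, 57.4, 59.6]]
grip rel tcp 105 [[-15.6, -12.9, -60.7], [-7.5, -4.3, -33.4], [9.5, 12.0, -9.4]]
side silhouette center bearing u 295.4095238095238
```

View pics/side10.png

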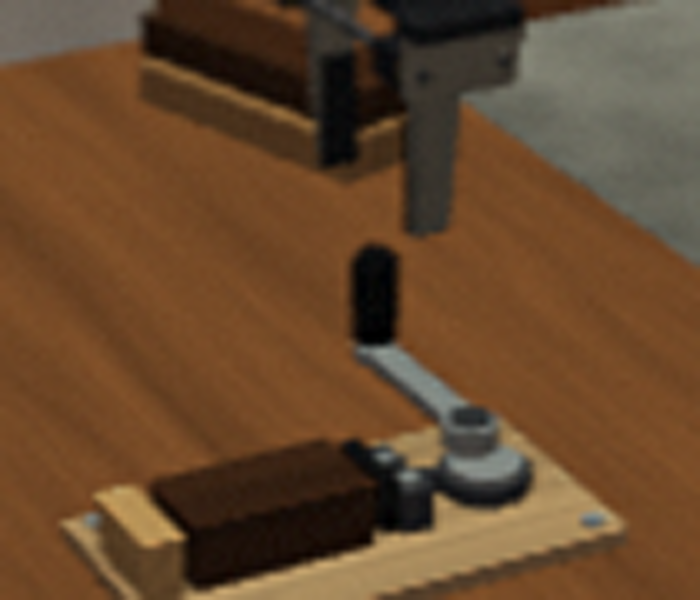

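Emit:
drive_tool --plan "1 0.001 0.002 0.02 0 0 0; 1 0.001 0.002 0.045 0 0 0; 1 0.001 0.002 0.065 0 0 0; 1 0.001 0.002 0.075 0 0 0; 1 0.001 0.002 0.078 0 0 0; 1 0.001 0.002 0.078 0 0 0; 1 0.001 0.002 0.078 0 0 0"

```text
t: 13.72
tool_pos: [0.6812, 0.1491, 0.0433]
tool_rot: [-0.0, 3.14, 0.0]
contact_force: [0.5, 0.6, -0.2]
width: 0.0919
```

```bash
python3 - <<'E'
from h import *
go([.680,.148,.04],90)
a,d=snapshot('side'); save('side11',cv2.resize(a[140:230,240:345],(700,600),interpolation=cv2.INTER_CUBIC))
E
```

```text
t 13.72 tcp [0.6812 0.1491 0.0433] tool y deg 90.01 F [ 0.5  0.6 -0.2] w 0.0919 q [ 0.21  0.61  1.57  0.    0.95 -1.36]
shift [ 0.0012 -0.0011  0.0033] turn [0.0003 0.0012 0.0002]
```

View pics/side11.png

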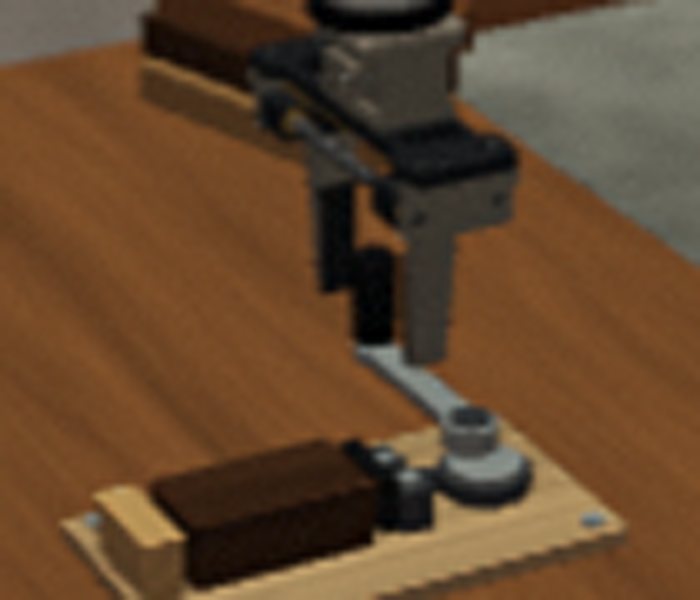

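Emit:
drive_tool --plan "-1 0 0 0 0 0 0; -1 0 0 0 0 0 0; -1 0 0 0 0 0 0; -1 0 0 0 0 0 0; -1 0 0 0 0 0 0; -1 0 0 0 0 0 0; -1 0 0 0 0 0 0" --newtons 30

```text
t: 14.65
tool_pos: [0.681, 0.1508, 0.0428]
tool_rot: [0.001, 3.141, 0.005]
contact_force: [0.2, 11.6, -5.5]
width: 0.0248
```

```bash
python3 - <<'E'
from h import *
go([.680,.148,.04],90)
a,d=snapshot('side'); save('side12',cv2.resize(a[140:230,240:345],(700,600),interpolation=cv2.INTER_CUBIC))
E
```

```text
t 14.65 tcp [0.681  0.1508 0.0428] tool y deg 89.96 F [ 0.2 11.6 -5.5] w 0.0248 q [ 0.21  0.61  1.57  0.    0.95 -1.36]
shift [ 0.001  -0.0029  0.0028] turn [ 0.003   0.0009 -0.0007]
```

View pics/side12.png

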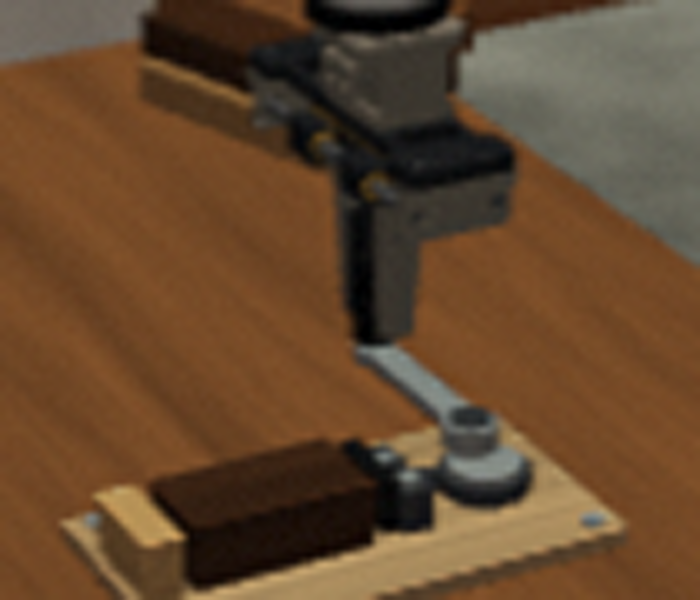

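Gripped (width 25 mm); a 12 N side load along +y shows the grip is about 3 mm further out in y. I correct that and begin the arc.

Emit:
drive_tool --plan "-1 0 0.002 0 0 0 0; -1 -0.005 0.003 0 0 0 0; -1 -0.01 0.003 0 0 0 0; -1 -0.015 0.002 0 0 0 0; -1 -0.02 0.002 0 0 0 0; -1 -0.03 -0.001 0 0 0 0; -1 -0.039 -0.004 0 0 0 0; -1 -0.039 -0.004 0 0 0 0"

```text
t: 15.7
tool_pos: [0.7204, 0.1443, 0.0425]
tool_rot: [0.0, 3.142, -0.001]
contact_force: [-2.9, -4.5, 4.4]
width: 0.0247
```

```bash
python3 - <<'E'
from h import *
go([.719,.145,.042],90)
a,d=snapshot('side'); save('side13',cv2.resize(a[140:230,240:345],(700,600),interpolation=cv2.INTER_CUBIC))
E
```

```text
t 15.7 tcp [0.7204 0.1443 0.0425] tool y deg 89.98 F [-2.9 -4.5  4.4] w 0.0247 q [ 0.2   0.67  1.48 -0.    1.   -1.37]
shift [0.0014 0.0007 0.0005] turn [-0.0003  0.0001 -0.0003]
```

View pics/side13.png

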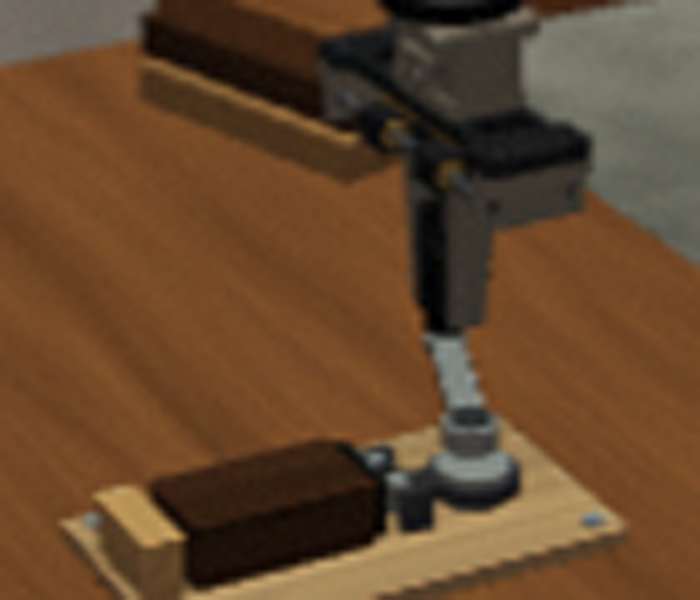

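Emit:
drive_tool --plan "-1 -0.008 -0.004 0 0 0 0; -1 -0.017 -0.009 0 0 0 0; -1 -0.025 -0.015 0 0 0 0; -1 -0.033 -0.022 0 0 0 0; -1 -0.039 -0.029 0 0 0 0; -1 -0.046 -0.037 0 0 0 0; -1 -0.051 -0.046 0 0 0 0; -1 -0.055 -0.054 0 0 0 0" --newtons 35

```text
t: 16.75
tool_pos: [0.7754, 0.0907, 0.0426]
tool_rot: [-0.0, 3.14, 0.001]
contact_force: [0.6, 3.9, 3.1]
width: 0.0249
```

```bash
python3 - <<'E'
from h import *
go([.783,.0515,.042],90)
a,d=snapshot('side'); save('side14',cv2.resize(a[140:230,240:345],(700,600),interpolation=cv2.INTER_CUBIC))
E
```

```text
t 16.75 tcp [0.7754 0.0907 0.0426] tool y deg 90.0 F [0.6 3.9 3.1] w 0.0249 q [ 0.11  0.73  1.36  0.    1.06 -1.46]
shift [-0.0076 -0.0392  0.0006] turn [0.0005 0.0011 0.0001]
```

View pics/side14.png

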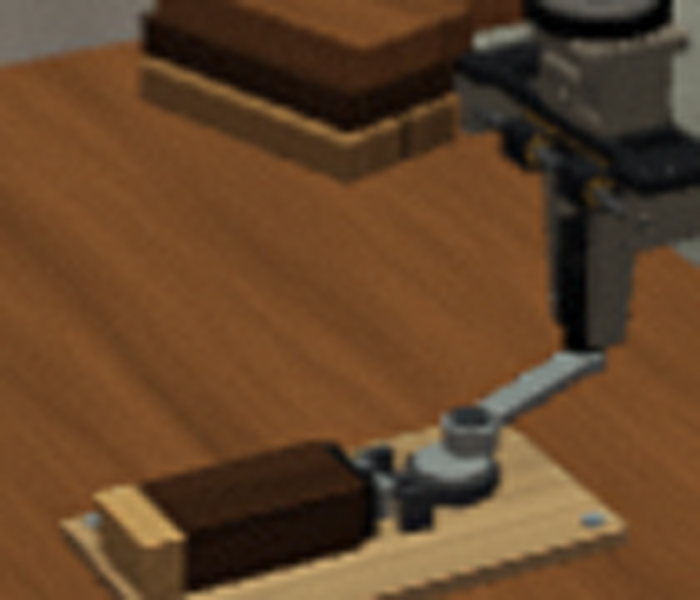

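Emit:
drive_tool --plan "-1 -0.003 -0.009 0 0 0 0; -1 -0.006 -0.019 0 0 0 0; -1 -0.007 -0.029 0 0 0 0; -1 -0.008 -0.034 0 0 0 0; -1 -0.008 -0.039 0 0 0 0; -1 -0.008 -0.039 0 0 0 0; -1 -0.008 -0.039 0 0 0 0"

```text
t: 17.68
tool_pos: [0.7835, 0.0517, 0.0427]
tool_rot: [-0.0, 3.14, -0.0]
contact_force: [4.6, 2.9, -0.6]
width: 0.0243
```

```bash
python3 - <<'E'
from h import *
go([.783,.0515,.042],90)
a,d=snapshot('side'); np.savez('/tmp/s15',a=a,d=d); save('side15',cv2.resize(a[140:230,240:345],(700,600),interpolation=cv2.INTER_CUBIC))
p=camera_params('side');C=cloud(p,d)
def st(n,m): print(n,m.sum(),np.percentile(C[m],[2,50,98],axis=0).round(4).tolist())
b=(a.max(2)<85)&(abs(C[...,0]-.56)<.063)&(abs(C[...,1]-.05)<.04)&(C[...,2]>.02)&(C[...,2]<.06); st('board',b)
bar=(abs(C[...,2]-.054)<.008)&(C[...,0]>.7)&(C[...,0]<.79)&(abs(C[...,1]-.05)<.03);st('bar',bar)
if bar.sum()>10: print('bar line dy/dx',np.polyfit(C[bar][:,0],C[bar][:,1],1))
a,d=snapshot('top'); save('top15',cv2.resize(a[90:240,205:305],(400,600),interpolation=cv2.INTER_CUBIC))
E
```

```text
t 17.68 tcp [0.7835 0.0517 0.0427] tool y deg 90.01 F [ 4.6  2.9 -0.6] w 0.0243 q [ 0.06  0.73  1.34 -0.    1.06 -1.51]
shift [ 0.0005 -0.0002  0.0007] turn [-0.0002  0.0019  0.0001]
board 476 [[0.5094, 0.0184, 0.0218], [0.5599, 0.0277, 0.0484], [0.6162, 0.0725, 0.054]]
bar 103 [[0.7008, 0.0374, 0.0468], [0.743, 0.0455, 0.054], [0.7842, 0.0599, 0.0596]]
bar line dy/dx [-0.02588787  0.06573495]
```

View pics/side15.png

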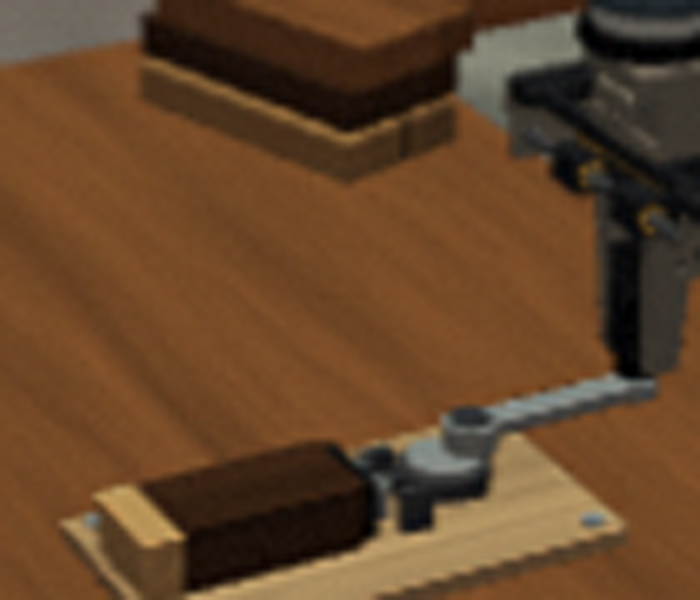

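View pics/top15.png

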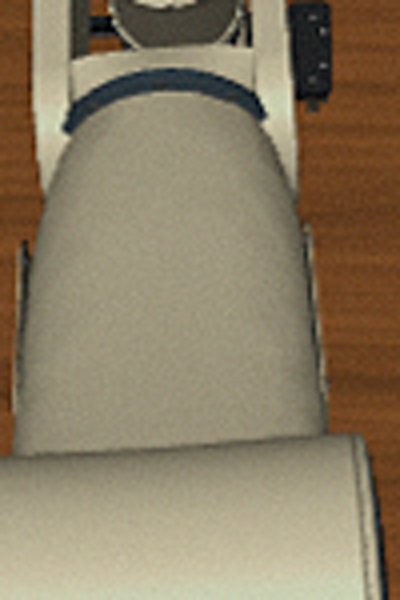

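```bash
python3 - <<'E'
from h import *
z=np.load('/tmp/s15.npz');a,d=z['a'],z['d'];p=camera_params('side')
hsv=cv2.cvtColor(a,cv2.COLOR_RGB2HSV)
m=(hsv[...,1]<70)&(hsv[...,2]>70); 
E1=[];E2=[]
for u in range(317,330):
    v=np.where(m[192:208,u])[0]+192
    E1.append([u,v.min()-.5]);E2.append([u,v.max()+.5])
for n,E,zz in(('far',E1,.054),('near(bottom)',E2,.048)):
    P=onplane(p,E,zz); f=np.polyfit(P[:,0],P[:,1],1); print(n,'slope',f[0].round(3),'y at .733',np.polyval(f,.733).round(4),(np.array(E)[[0,-1]]).tolist())
# plate near edge
w=(hsv[...,0]>12)&(hsv[...,0]<24)&(hsv[...,1]<140)&(hsv[...,2]>120)
E=[]
for u in range(275,330,3):
    v=np.where(w[200:240,u])[0]+200
    if len(v): E.append([u,v.max()+.5])
P=onplane(p,E,.012);print('plate edge slope',np.polyfit(P[:,0],P[:,1],1)); print(P[::5].round(3).tolist())
E
```

```text
far slope 0.051 y at .733 0.0594 [[317.0, 199.5], [329.0, 196.5]]
near(bottom) slope 0.129 y at .733 0.0478 [[317.0, 204.5], [329.0, 199.5]]
plate edge slope [-0.00472448 -0.01580863]
[[0.517, -0.017, 0.012], [0.571, -0.018, 0.012], [0.627, -0.018, 0.012], [0.684, -0.019, 0.012]]
```

Emit:
drive_tool --plan "-1 0 0 0 0 0 0; -1 0 0 0 0 0 0; -1 0 0 0 0 0 0; -1 0 0 0 0 0 0" --newtons 35

```text
t: 18.27
tool_pos: [0.7835, 0.0517, 0.0427]
tool_rot: [-0.0, 3.14, -0.0]
contact_force: [4.4, 2.5, 0.5]
width: 0.0244
```

```bash
python3 - <<'E'
from h import *
go([.7835,.0514,.042],90)
a,d=snapshot('side'); save('side16',a)
z=np.load('/tmp/side.npz')['a']
for n,(y0,y1,x0,x1) in dict(can=(155,195,195,222),caliper=(195,215,172,235),batten=(245,290,355,412)).items():
    print(n,'mean pixel change',np.abs(a[y0:y1,x0:x1].astype(int)-z[y0:y1,x0:x1]).mean().round(2))
E
```

```text
t 18.27 tcp [0.7835 0.0517 0.0427] tool y deg 90.02 F [4.4 2.5 0.5] w 0.0244 q [ 0.06  0.73  1.34 -0.    1.06 -1.51]
shift [ 0.     -0.0003  0.0007] turn [-0.0002  0.002   0.0003]
can mean pixel change 2.77
caliper mean pixel change 2.6
batten mean pixel change 2.56
```

View pics/side16.png

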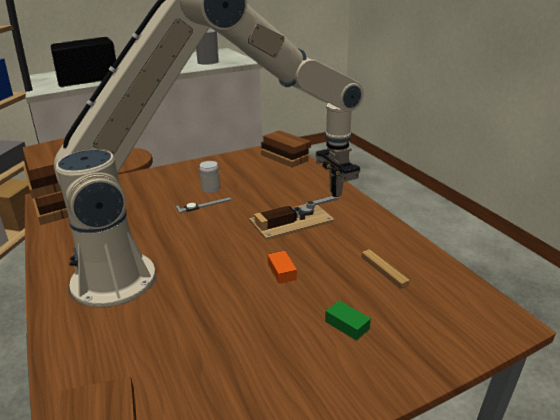

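The lever is held straight back at (330,200). The board is at (278,217) against the fence, and the can, caliper and batten have not moved. I hand the job in.

```bash
python3 - <<'E'
from h import *
print(order.finish_job())
E
```

```text
the job is handed in; nothing more can be done
None
```

I set the dark offcut flat in the clamp's bay, swung the lever by its grip to the highest lift point, and handed the job in at about 18.3 s while still holding it there. The hand-in reports no verdict.

**Board:** I lowered it until the plate took 13.7 N, then opened the fingers. The side view afterwards showed it flat, square and centred, and after the swing there was no visible gap to the fence.

**Lever:** A circle through the tool positions along the swing puts the axle at y = 0.0514 and the grip at 0.0517. That is within about 0.01 rad of straight back. The grip was held at 35 N with a steady 5 N on the wrist.

**Bystanders:** The can, caliper and batten look unchanged; the picture differences there were at noise level.

**Checks that disagreed or were weak:**
- **Fingertip height:** The visible fingertips sit about 25 mm above the reported TCP. I trusted the pictures and depth, and the grasps bore that out.
- **Camera views:** The top and side views differed by about 5 mm in x. I used the side view, which matched the robot.
- **Lever angle from the picture:** Reading it off the bar's edges was noisy, between -0.03 and +0.13 rad, so I relied on the circle fit.
- **Pad force:** I could not measure how hard the pad presses the board.

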